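Wedge the drone boom tight in the bench vice

ROBOT

A 6-joint arm with a two-finger parallel gripper is mounted at the origin on the work surface. World frame = base frame: x ahead of the robot, y to its left, z up, the work surface at z = 0. Lengths are in m, angles in degrees, forces in N, time in s.
With the tool pointing down it reaches from about 0.4 to 0.825 m from the base axis. Payload 7 kg.
Tool frame: the origin (TCP) lies at the very end of the fingers, on their centre line; the grasp point (between the pads) lies 19 mm behind it; y points along the fingers, x is the direction in which the jaws open and shut, and the axes are right-handed (so a half turn about y gives the same grasp; the last joint's range is limited). The gripper opens to 88 mm and grips with 3 to 60 N. Pads are 19 mm wide; open, the fingers measure 130 mm over their backs; the gripper's body (78 mm by 193 mm) begins 47 mm behind the grasp point.
Start: joints at [82.111, 20.546, 0.682, 0, -70.136, -16.507], TCP at [0.279, 0.615, 0.227] pointing down, gripper open.
Joint ranges: [-176.03, 176.03], [-82.01, 121.73], [-58.28, 71.71], [-173.87, 95.51], [-174.79, -0.11], [-173.66, 173.66]. Speed limits (degrees/s): [136.94, 136.94, 172.46, 180, 180, 180].

INTERFACE

Orientations are given as [roll, pitch, yaw] about the fixed x, y, z axes, in that order (R = Rz(yaw) Ry(pitch) Rx(roll)).
In Python, from plant import ctrl gives the robot as it stands.
- The arm moves only by the shell command python3 -m crank 'ROWS'. ROWS is JSON, a list that holds one entry, the list of rows, each a list of 5 numbers: the closure, from -1 (fully open) to 1 (shut), then the shift along the tool's x, y, z in mm, then the turn about the tool's y in rad. In form: [[[claw, x, y, z, turn], ...]]. A call has 1 to 12 rows; each row is the pose to reach, as a shift and turn from the pose commanded when the call began, along the tool's axes at that moment; what a row does not reach only later rows make up. A row lasts 1/8 s, in which the tool goes at most 62.5 mm and 10.7 degrees, less where a joint would pass 70% of its speed; a pose out of reach is approached as far as the arm can. A call with a gripper value outside its range is refused whole. The fingers move at their own pace and stop on an object; the grip force is fixed at half the most. Time passes only in rows, so rows that repeat a pose let the fingers close. It gives the time, the measured TCP pose, the force and the opening at its end, in the units of the state.
- ctrl.get_obs(): the state, without advancing time (a new reading comes with each control period).
- ctrl.snapshot(name): name is "scene" or "top" or "wrist"; returns the picture (420x560x3 uint8, red, green, blue); there is no depth.
- ctrl.camera_model(name): a dict with "fx", "fy", "cx", "cy" (pixels), "origin" and "orientation" of the camera in the world; the wrist camera has in their place "hand_eye" (4x4, takes a point from camera to tool coordinates, whose origin is the TCP and whose axes are the tool frame's). Camera axes: x right, y down, z forward; pixel columns grow to the right and rows downward; lengths in m; the calibration is good to about 2 mm. A picture is of the moment at which its call begins: read the wrist's pose just before it. camera_model takes no time and is no camera call.
- ctrl.close_job(): hands the job in, once; it reports no verdict.
Trained networks look in the newest picture that a camera, given by its name, has taken for a name from the list of things; names that differ only in an ending like _2 or _b are one class to them, and where a whole thing is asked for, a point or a joint stands for the part that bears it (a point fixed in the world has none). Each returns a list of dicts, best first, with "confidence" (0 to 1); they miss things now and then, are a little off and sometimes report something else, mostly with a low value. They report only what shows in the picture. A call takes as long as a camera call. They do not tell look-alikes from the thing itself.
- ctrl.find_in(camera, name): "extent" ([left, top, width, height] in pixels, round what is visible of it).
The state is a dict: "clock": time; "joint_pos": joint angles; "qvel": joint speeds; "tau": joint torques, N m; "tool_pos": TCP position; "orientation": TCP orientation; "force": force on the tool from outside, world axes, zero at the start; "moment": the same for the moment, N m; "opening": finger opening in m.
Only numpy, scipy, OpenCV 4.12 (cv2) and the standard library are available. Lean on these libraries where they do the work, as an engineer would, in place of code of your own. Each camera call takes 0.05 s, during which the arm holds its last target.

TASK

The drone boom lies loose in the wooden wedge vice, its wedge only laid in by hand. Pick up the hammer and drive the wedge in with separate light taps on its thick end, drawing the hammer clear between taps, until a tap no longer moves it and the boom is clamped tight; the boom is a thin-walled tube, so neither hit it nor drive the wedge hard, and touch the wedge with the hammer only. Then lay the hammer down on the bench, clear of the vice, without dropping it, and leave the other things where they are.

Things in the scene. Friction and masses are not known exactly. Their poses are not given: they have to be found in the camera images.
- hammer: soft-faced hammer, 0.27 to 0.45 kg, lying flat on the bench. Origin on the bench under the middle of the head. Handle: wood, along -x (roughly to the robot), 22 mm wide (y), 26 mm high (z 5 to 31 mm), ending 250 mm from the origin in a swell 36 mm high, so that it lies level
- hammer_head (a point): centre of the hammer's head, 18 mm above the hammer's origin, axes as the hammer's. The head is a cylinder along y, 36 mm diameter, 90 mm long: steel with a white flat striking face at either end, 45 mm to either side of this point; both faces are alike
- hammer_grip (a point): where to grip: point on the middle line of the handle close behind the head, 45 mm along -x from the head's centre and 18 mm above the bench; 22 mm wide across y. The balance point lies between here and the head
- vise: wedge vice screwed to the bench: plywood board 150 (x) x 230 (y) x 18 mm, origin under its middle at bench height. On it, from low to high x: slanted cleat (40 mm wide, top 48 mm above the bench; on slotted bolts, set up to 2 mm either way, not measured), wedge, boom, fence (face at x = 35 mm). The gap narrows 1 in 7 towards +y, the way to drive. End stop for the boom at y = 97 mm
- boom: the work: black square carbon tube, 25 x 190 (y) x 25 mm, 0.09 kg, lying loose on the vice board between fence and wedge: under 1 mm off the fence, 0 to 3 mm off the end stop. Origin under its middle. Thin-walled: the wedge may press on it with at most 70 N, and the hammer may strike or press the wedge with at most 50 N
- wedge: hardwood wedge on the vice board, 180 mm long (y), 34 mm high, 38 mm thick (x) at the butt, 12.3 mm at the tip; 0.11 kg. Origin under the middle of the butt (thick end), 18 mm above the bench; +y to the thin tip, the way it is driven; +x side straight, along the boom; -x side tapers along the cleat. It starts 10 to 51 mm short of tight, depending on the cleat
- wedge_butt (a point): middle of the wedge's butt face, 35 mm above the bench, axes as the wedge's; it looks to -y and juts past the board's end by 46 to 60 mm at the start, 6 to 40 mm when tight. The wedge slides with under 2 N until it binds, then stiffens within 1 to 3 mm and stays put; it is tight when taps at 4 to 5 cm/s that reach 15 to 25 N at the wrist move it under 1 mm
- screwdriver: bystander: black-handled screwdriver, 200 mm long, 26 mm thick, lying beside the hammer (either one may lie nearer the vice). Origin under its middle, blade to its +x
- tape: bystander: roll of silver tape lying flat, 100 mm across, 48 mm high. Origin under its middle
- battery: bystander: blue battery pack 45 x 135 x 34 mm. Origin under its middle
There are look-alikes about, which are no part of the job. Of the things shaped like the wedge, the wooden one is meant. Leave any purple look-alike of the boom alone.

How it is judged (in metres and radians):
On the way, in this order (a step that is already met when the one before it is completed fails the run):
1. the held hammer taps the wedge (contact force between hammer and wedge above 0.3 N and contact force between the fingers and hammer above 2 N).
2. the hammer is drawn clear of the wedge (contact force between hammer and wedge below 0.01 N and distance between hammer_head and wedge_butt above 0.05 m).
3. the held hammer taps the wedge again (all of step 1).
At the end, for the whole second after the job is handed in: the wedge is tight by itself: it presses the boom (and so the boom the fence) with over 15 N; wedge and boom flat (0.06 rad), the boom within 15 mm of its start; the hammer at rest on the bench (head and grip centres below 26 mm), touching neither wedge nor vice (contact force between wedge and boom above 15 N and angle between each of wedge, boom's own z axis and vertical below 0.06 rad and distance of boom from where it was at the start of the episode below 0.015 m and height (world z) of each of hammer_head, hammer_grip below 0.026 m and linear speed of hammer below 0.02 m/s and contact force between hammer and wedge below 0.01 N and contact force between hammer and vise below 0.01 N).
It fails at once if the wedge squeezes the boom with more than 70 N (contact force between wedge and boom above 70 N).
It fails at once if the hammer strikes or presses the wedge with more than 50 N (contact force between hammer and wedge above 50 N).
It fails at once if the hammer strikes the boom, or the fingers or arm touch the wedge (contact force between hammer and boom above 2 N or contact force between any of the fingers, the arm and wedge above 1 N).
It fails at once if the hammer is dropped: out of the fingers and faster than 0.6 m/s (contact force between the fingers and hammer below 0.1 N and linear speed of hammer above 0.6 m/s).
It fails at once if the screwdriver, tape or battery is moved by more than 30 mm (distance of any of screwdriver, tape, battery from where it was at the start of the episode above 0.03 m).
It also fails if it takes over 51 s, if anything falls off the work surface, if the arm or the gripper's body presses on something with over 40 N, if the wrist force passes 120 N, or if a joint passes its speed limit or range.

## Working session

There is one attempt and no reset: what is moved stays moved. The work goes in short steps, Python scripts to look and compute and a shell command to move; the robot and the scene stay as the last step left them, time stands still between calls to the robot, and variables do not carry over. Pictures are saved under pics/ and viewed, and the job is handed in when it is done.

```bash
ls; mkdir -p pics; python3 - <<'E'
from plant import ctrl
import cv2
print(ctrl.get_obs())
for n in ["scene","top","wrist"]:
    print(n,ctrl.camera_model(n))
    im=ctrl.snapshot(n); cv2.imwrite(f"pics/{n}0.png",cv2.cvtColor(im,cv2.COLOR_RGB2BGR))
    if n!="wrist":
        for t in ["hammer","vise","boom","wedge","screwdriver","tape","battery"]:
            print(n,t,[(r['confidence'],r['extent']) for r in ctrl.find_in(n,t)][:4])
E
```

```text
pics
{'clock': 0.0, 'joint_pos': array([ 8.21110526e+01,  2.05907219e+01,  6.35265339e-01, -2.00555732e-02,
       -7.01363224e+01, -1.65080129e+01]), 'qvel': array([ 0.00851348,  0.00074689, -0.02751908,  0.03825012,  0.03254673,
        0.00601992]), 'tau': array([-7.85475295e-04, -5.82718956e+01,  2.93055832e+01,  6.99716449e+00,
        6.88796034e-03, -1.61645589e-04]), 'tool_pos': array([0.2786251 , 0.61428426, 0.22564228]), 'orientation': array([-8.99919951e+01, -9.33534998e-02, -1.14403797e+02]), 'force': array([ 1.0578631 ,  0.26001347, -0.68190074]), 'moment': array([-0.02420316,  0.04265232,  0.01023944]), 'opening': 0.0874494351656189}
scene {'fx': 500.2558927996799, 'fy': 500.2558927996799, 'cx': 275.9982237663437, 'cy': 214.56228670162054, 'origin': array([ 1.03999593, -0.77314154,  1.35790088]), 'orientation': array([-145.95699045,   -0.6473284 ,   29.65328026])}
scene hammer [(0.92, [123.1, 269.8, 75.8, 68.7]), (0.57, [260.0, 151.8, 72.0, 67.3])]
scene vise [(0.73, [261.3, 152.7, 71.5, 68.7])]
scene boom [(0.87, [284.2, 165.3, 37.0, 37.5]), (0.73, [242.4, 128.5, 10.6,
[... 663 characters left out ...]
10.4, 65.7, 18.7])]
top screwdriver [(0.7, [208.3, 211.3, 65.5, 21.1]), (0.68, [358.3, 196.8, 11.9, 67.9]), (0.6, [169.6, 185.8, 86.8, 59.5])]
top tape [(0.85, [341.2, 144.4, 37.3, 33.3])]
top battery [(0.81, [99.8, 277.1, 56.8, 23.3])]
wrist {'fx': 347.87416781845144, 'fy': 347.87416781845144, 'cx': 278.8193627486897, 'cy': 212.36411374058815, 'hand_eye': array([[ 9.99999855e-01,  3.24139558e-04,  4.30888948e-04,
         2.84498078e-04],
       [-3.11565807e-04, -3.04847983e-01,  9.52400971e-01,
        -1.58106137e-01],
       [ 4.40066456e-04, -9.52400967e-01, -3.04847838e-01,
         8.36719064e-02],
       [ 0.00000000e+00,  0.00000000e+00,  0.00000000e+00,
         1.00000000e+00]])}
```

View pics/scene0.png

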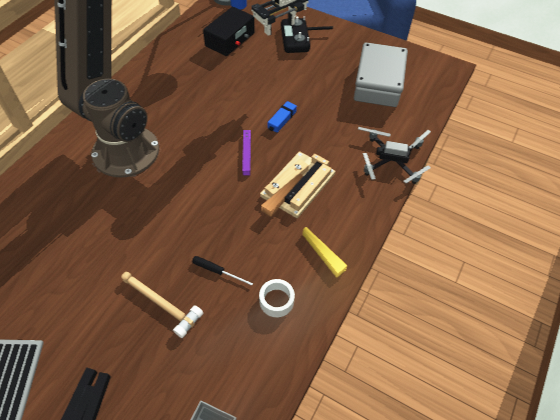

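View pics/top0.png

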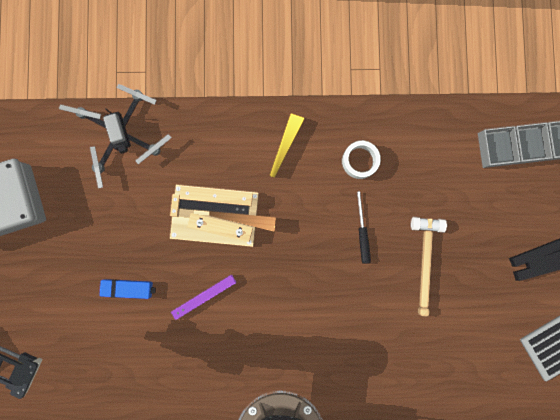

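View pics/wrist0.png

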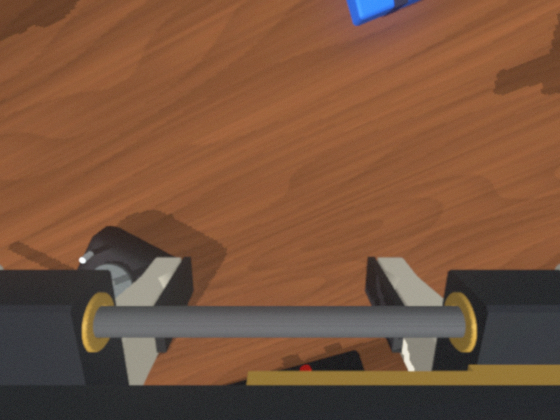

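The top view shows the vice at about (214,215) with the wooden wedge's butt at (274,224). The hammer's head is at (428,225), its handle running down to (424,312), and the screwdriver is between them at (363,228). Next I'll zoom in and measure.

```bash
cat > h.py <<'E'
import numpy as np, cv2
from scipy.spatial.transform import Rotation as R
from plant import ctrl
def cam(n,o=None):
    m=ctrl.camera_model(n)
    K=np.array([[m['fx'],0,m['cx']],[0,m['fy'],m['cy']],[0,0,1]])
    if 'hand_eye' in m:
        o=o or ctrl.get_obs(); H=np.array(m['hand_eye']); Rt=R.from_euler('xyz',o['orientation'],degrees=True).as_matrix()
        return K,Rt@H[:3,:3],Rt@H[:3,3]+o['tool_pos']
    return K,R.from_euler('xyz',m['orientation'],degrees=True).as_matrix(),np.array(m['origin'])
def bp(c,u,v,z):
    K,Rc,t=c; d=Rc@np.linalg.solve(K,[u,v,1]); return t+d*(z-t[2])/d[2]
def pj(c,p):
    K,Rc,t=c; q=K@(Rc.T@(np.asarray(p)-t)); return q[:2]/q[2]
E
python3 - <<'E'
from h import *
im=cv2.imread('pics/top0.png')
a=cv2.resize(im[175:255,160:290],None,fx=6,fy=6,interpolation=cv2.INTER_CUBIC);cv2.imwrite('pics/t1.png',a)
a=cv2.resize(im[180:330,330:460],None,fx=4,fy=4,interpolation=cv2.INTER_CUBIC);cv2.imwrite('pics/t2.png',a)
im=cv2.imread('pics/scene0.png')
a=cv2.resize(im[140:230,250:350],None,fx=6,fy=6,interpolation=cv2.INTER_CUBIC);cv2.imwrite('pics/s1.png',a)
c=cam('top')
for n,u,v,z in [('head',428.5,225,.03),('hend',424,312,.03),('butt',274,224,.05),('purple',204,297,.02),('tape',361,160,.03),('sd',364,230,.02),('battery',126,290,.03),('wedge tip',195,209,.05),('bin',520,145,.03)]: print(n,bp(c,u,v,z).round(3))
E
```

```text
head [ 0.567 -0.414  0.03 ]
hend [ 0.332 -0.393  0.03 ]
butt [0.576 0.01  0.05 ]
purple [0.38  0.204 0.02 ]
tape [ 0.751 -0.234  0.03 ]
sd [ 0.557 -0.238  0.02 ]
battery [0.404 0.414 0.03 ]
wedge tip [0.62  0.224 0.05 ]
bin [ 0.787 -0.679  0.03 ]
```

View pics/t1.png

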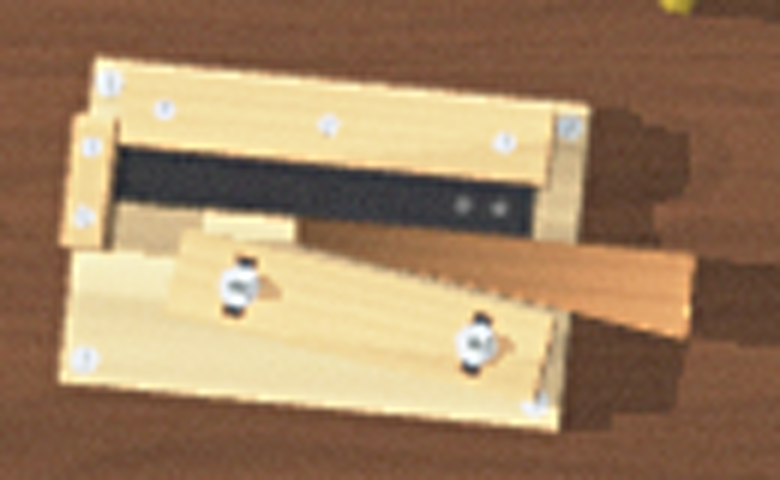

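View pics/t2.png

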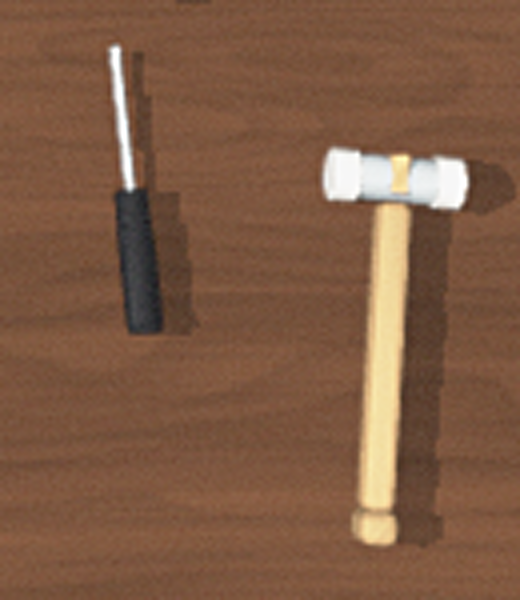

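View pics/s1.png

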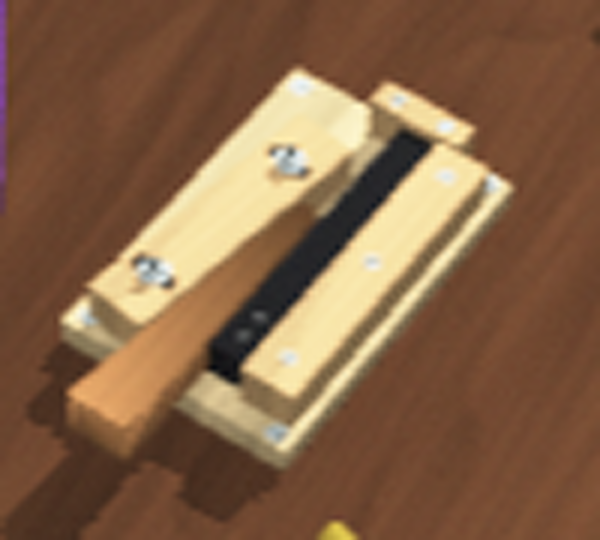

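```bash
cat >> h.py <<'E'
def rel(target,yaw,o=None):
    "shift (mm, tool axes) and turn (rad) from measured pose to target TCP / tool-x yaw (deg)"
    o=o or ctrl.get_obs(); Rt=R.from_euler('xyz',o['orientation'],degrees=True).as_matrix()
    s=Rt.T@(np.asarray(target)-o['tool_pos'])*1000
    y0=np.degrees(np.arctan2(Rt[1,0],Rt[0,0])); d=(yaw-y0+180)%360-180
    return s.round(1),round(-np.radians(d),4)
E
python3 - <<'E'
from h import *
c=cam('top')
P=lambda u,v,z:bp(c,160+u/6,175+v/6,z)
b1=P(693,255,.052);b2=P(688,338,.052);print('butt corners',b1.round(4),b2.round(4),'mid',((b1+b2)/2).round(4),np.linalg.norm(b1-b2))
A=P(95,58,.018);B=P(588,103,.018);C=P(560,430,.018);D=P(60,383,.018)
print('board',A.round(4),B.round(4),C.round(4),D.round(4),'mid',((A+B+C+D)/4).round(4))
for p,q in((B,A),(C,D)): print('yaw y-axis',np.degrees(np.arctan2(*(p-q)[:2]*[1,1]))*1, np.degrees(np.arctan2((q-p)[1],(q-p)[0]))-90, np.linalg.norm(p-q))
Q=lambda u,v,z:bp(c,330+u/4,180+v/4,z)
f1=Q(328,174,.018);f2=Q(468,184,.018);m=Q(398,178,.036);e=Q(375,543,.018);g=Q(392,210,.031)
print('faces',f1.round(4),f2.round(4),np.linalg.norm(f1-f2),'head',((f1+f2)/2).round(4),m.round(4),'end',e.round(4))
hd=(f1+f2)/2;d=hd-e;print('handle yaw',np.degrees(np.arctan2(d[1],d[0])),np.linalg.norm(d),'face yaw',np.degrees(np.arctan2((f1-f2)[1],(f1-f2)[0]))-90)
print(rel([.49,.1,.225],-95),rel([.52,-.41,.2],-95))
E
```

```text
butt corners [0.5932 0.0058 0.052 ] [0.5559 0.0086 0.052 ] mid [0.5746 0.0072 0.052 ] 0.037455029637912196
board [0.6905 0.2821 0.018 ] [0.6662 0.0537 0.018 ] [0.5154 0.0683 0.018 ] [0.5404 0.2979 0.018 ] mid [0.6031 0.1755 0.018 ]
yaw y-axis -173.92742112898299 -6.072578871017015 0.22969568728220882
yaw y-axis -173.786074041334 -6.2139259586660245 0.23098314006821016
faces [ 0.5727 -0.3723  0.018 ] [ 0.5643 -0.4692  0.018 ] 0.09729718144455193 head [ 0.5685 -0.4207  0.018 ] [ 0.5686 -0.4156  0.036 ] end [ 0.3203 -0.3953  0.018 ]
handle yaw -5.844949702296117 0.2495252144550221 face yaw -4.936866512760531
(array([381.5,   1.6, 404.9]), np.float64(-0.3385)) (array([833.6,  26.5, 642.9]), np.float64(-0.3385))
```

```bash
python3 -m crank '[[[-1,40,0,45,-0.05],[-1,85,0,90,-0.1],[-1,128,0,136,-0.15],[-1,170,0,180,-0.2],[-1,212,0,226,-0.25],[-1,255,0,270,-0.3],[-1,297,0,316,-0.35],[-1,340,0,360,-0.35],[-1,382,0,405,-0.35],[-1,437,0,434,-0.35],[-1,492,0,463,-0.35],[-1,547,0,492,-0.35]]]'; python3 - <<'E'
from h import *
print(rel([.5238,-.4135,.15],-95.7))
E
```

```text
clock: 2.35
tool_pos: [0.5009, -0.0886, 0.227]
orientation: [-89.9, 0.0, -94.3]
force: [0.8, 0.8, -0.6]
opening: 0.0876
(array([322.2,  77. ,  47.2]), np.float64(0.024))
```

```bash
python3 -m crank '[[[-1,55,12,8,0.02],[-1,110,25,16,0.02],[-1,165,38,24,0.02],[-1,220,50,32,0.02],[-1,275,63,40,0.02],[-1,322,77,47,0.02],[-1,322,77,47,0.02],[-1,322,77,47,0.02]]]'; python3 - <<'E'
from h import *
o=ctrl.get_obs();im=ctrl.snapshot('wrist');cv2.imwrite('pics/w1.png',cv2.cvtColor(im,cv2.COLOR_RGB2BGR))
print(o['tool_pos'],o['orientation'])
print([(r['confidence'],r['extent']) for r in ctrl.find_in('wrist','hammer')])
c=cam('wrist',o)
for n,p in dict(head=[.5686,-.418,.018],grip=[.5238,-.4135,.031],f1=[.5727,-.3723,.018],f2=[.5643,-.4692,.018]).items(): print(n,pj(c,p))
E
```

```text
clock: 3.35
tool_pos: [0.5232, -0.4113, 0.1493]
orientation: [-90.0, 0.0, -95.5]
force: [0.7, 0.7, 0.4]
opening: 0.0874
[ 0.52316086 -0.41130281  0.149313  ] [-9.00314363e+01  1.36025842e-02 -9.55314485e+01]
[(0.79, [224.8, 123.5, 115.7, 248.6])]
head [280.91649451 148.8168349 ]
grip [280.69423431 205.61372893]
f1 [225.33155811 149.19059886]
f2 [343.21271487 148.0407321 ]
```

View pics/w1.png

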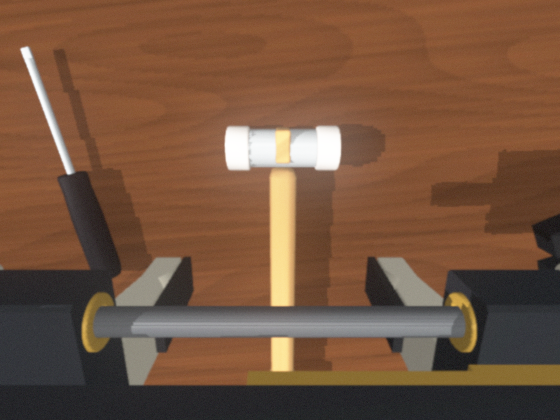

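The wrist view shows the head's faces at (226,148) and (340,148) and the handle running straight down column 283. That puts the hammer about 3 mm along tool +x. The screwdriver, at left (105,270), is clear of the fingers, so I'll descend and grip.

```bash
python3 -m crank '[[[-1,3.5,40,0,0],[-1,3.5,85,0,0],[-1,3.5,120,0,0],[-1,3.5,138,0,0],[-1,3.5,144,0,0],[-1,3.5,144,0,0],[1,3.5,144,0,0],[1,3.5,144,0,0],[1,3.5,144,0,0],[1,3.5,144,0,0],[1,3.5,144,0,0],[1,3.5,144,0,0]]]'; python3 - <<'E'
from h import *
o=ctrl.get_obs();im=ctrl.snapshot('wrist');cv2.imwrite('pics/w2.png',cv2.cvtColor(im,cv2.COLOR_RGB2BGR))
print(o['tool_pos'],o['orientation'],o['force'],o['moment'],o['opening'])
E
```

```text
clock: 4.95
tool_pos: [0.5231, -0.4148, 0.0055]
orientation: [-90.0, 0.0, -95.5]
force: [0.7, -0.8, 0.3]
opening: 0.0333
[ 0.52307236 -0.4148056   0.00550944] [-9.00038196e+01  9.55661522e-04 -9.54891214e+01] [ 0.72366958 -0.80194097  0.32078022] [-0.0507771   0.01849338 -0.03375921] 0.033330834288922036
```

View pics/w2.png

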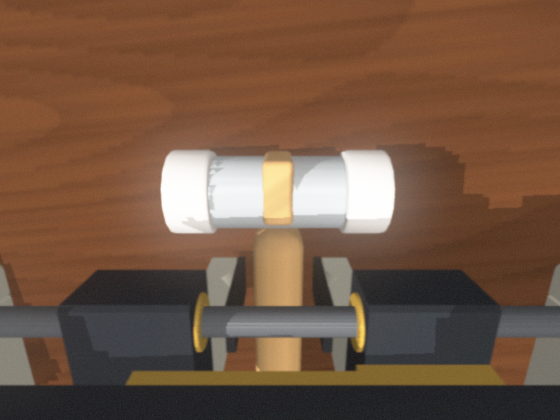

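The handle is centred between the pads and the fingers are still closing at 33 mm. I'll finish the grip and lift.

```bash
python3 -m crank '[[[1,0,0,0,0],[1,0,0,0,0],[1,0,0,0,0],[1,0,0,0,0],[1,0,-20,0,0],[1,0,-60,0,0],[1,0,-100,0,0],[1,0,-110,0,0],[1,0,-110,0,0]]]'; python3 - <<'E'
from h import *
o=ctrl.get_obs();im=ctrl.snapshot('wrist');cv2.imwrite('pics/w3.png',cv2.cvtColor(im,cv2.COLOR_RGB2BGR))
print(o['tool_pos'],o['orientation'],o['force'],o['moment'],o['opening'])
E
```

```text
clock: 6.12
tool_pos: [0.523, -0.4145, 0.1155]
orientation: [-90.0, 0.0, -95.5]
force: [-1.2, 0.2, -3.3]
opening: 0.0217
[ 0.52297009 -0.4145336   0.11545747] [-8.99726377e+01  2.13263535e-02 -9.55059212e+01] [-1.16603165  0.24591296 -3.28512225] [-0.02762058  0.05861552 -0.00980422] 0.021749551326647486
```

View pics/w3.png

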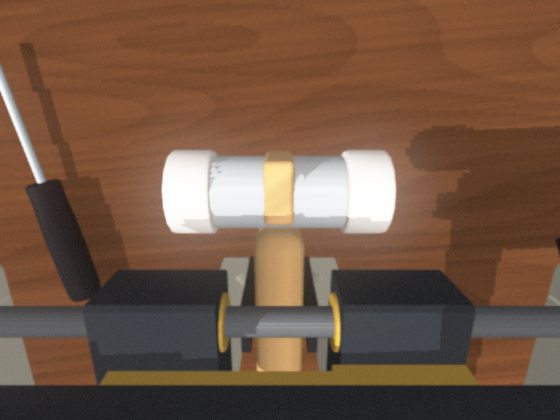

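The grip is firm: opening 21.7 mm, head level at (279,191). Next I'll work out the standoff in front of the butt.

```bash
cat >> h.py <<'E'
YAW=np.radians(-6.15); XD=np.array([np.cos(YAW),np.sin(YAW),0]); YD=np.array([-np.sin(YAW),np.cos(YAW),0])
B0=np.array([.5746,.0072,.035])
def tcp_for(off,z=.0225,b=B0):
    "TCP such that +y face is off (m) short of the butt"
    p=b-(.045+off)*YD-.0458*XD; p[2]=z; return p
E
python3 - <<'E'
from h import *
c=cam('wrist')
o=ctrl.get_obs();Rt=R.from_euler('xyz',o['orientation'],degrees=True).as_matrix()
for zt in (.044,.046,.048): print(zt,pj(c,Rt@np.array([0,-.0125,zt])+o['tool_pos']),pj(c,Rt@np.array([-.045,-.0125,zt])+o['tool_pos']))
print(tcp_for(.05),rel(tcp_for(.05,.1155),-96.15),rel(tcp_for(.05),-96.15))
E
```

```text
0.044 [277.65884703 196.81961191] [173.78318236 196.79142792]
0.046 [277.6561707  192.34277248] [173.35835307 192.31354529]
0.048 [277.65347253 187.82940429] [172.93005667 187.79911777]
[ 0.51888607 -0.08234662  0.0225    ] (array([-330. ,   -0.8,  -35.3]), np.float64(0.0111)) (array([-329.9,   92.2,  -35.2]), np.float64(0.0111))
```

```bash
python3 -m crank '[[[1,-40,0,-5,0],[1,-90,0,-10,0],[1,-145,0,-16,0],[1,-200,0,-22,0.01],[1,-255,0,-27,0.01],[1,-305,0,-32,0.01],[1,-330,0,-35,0.01],[1,-330,30,-35,0.01],[1,-330,70,-35,0.01],[1,-330,92,-35,0.01],[1,-330,92,-35,0.01],[1,-330,92,-35,0.01]]]'; python3 - <<'E'
from h import *
o=ctrl.get_obs();print(o['tool_pos'],o['orientation'],o['force'],o['moment'],o['opening'],rel(tcp_for(0),-96.15))
c=cam('wrist',o)
for k in ('wrist','top','scene'):
    im=ctrl.snapshot(k);cv2.imwrite(f'pics/{k}4.png',cv2.cvtColor(im,cv2.COLOR_RGB2BGR))
im=cv2.imread('pics/top4.png');cv2.imwrite('pics/t4.png',cv2.resize(im[170:260,180:310],None,fx=6,fy=6,interpolation=cv2.INTER_CUBIC))
im=cv2.imread('pics/scene4.png');cv2.imwrite('pics/s4.png',cv2.resize(im[150:250,230:350],None,fx=6,fy=6,interpolation=cv2.INTER_CUBIC))
E
```

```text
clock: 7.68
tool_pos: [0.5199, -0.083, 0.0236]
orientation: [-90.0, -0.0, -96.1]
force: [0.4, 0.7, -1.8]
opening: 0.0218
[ 0.51989244 -0.08301613  0.02356718] [-9.00288524e+01 -1.95660611e-02 -9.60511766e+01] [ 0.44737919  0.72629137 -1.82165912] [-0.03686989 -0.06632671 -0.01129447] 0.02183749203096129 (array([-50.6,   1.1,  -1. ]), np.float64(0.0017))
```

View pics/wrist4.png

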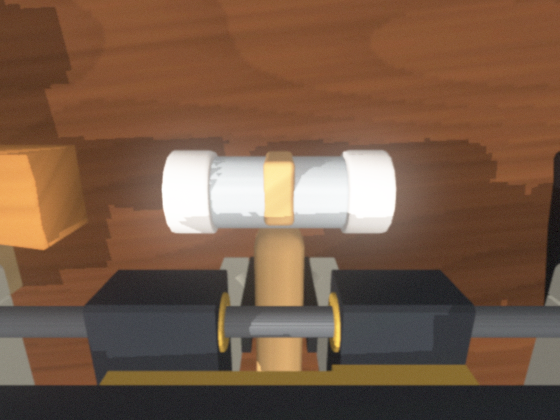

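View pics/t4.png

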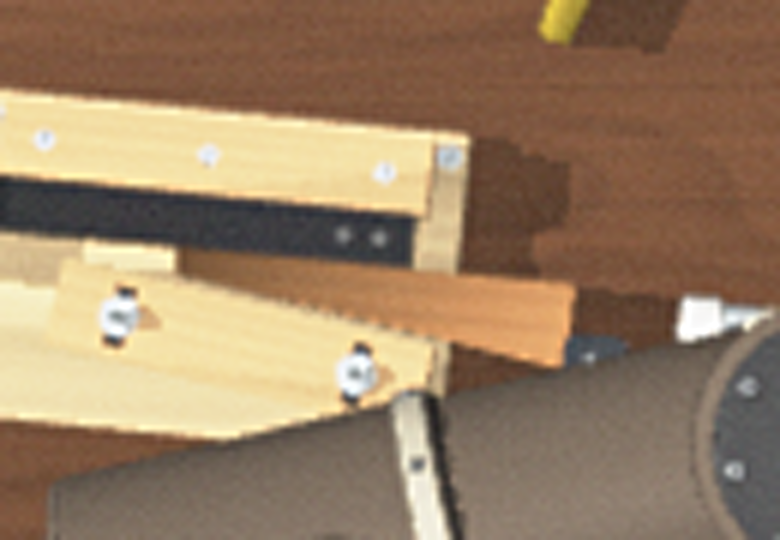

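View pics/s4.png

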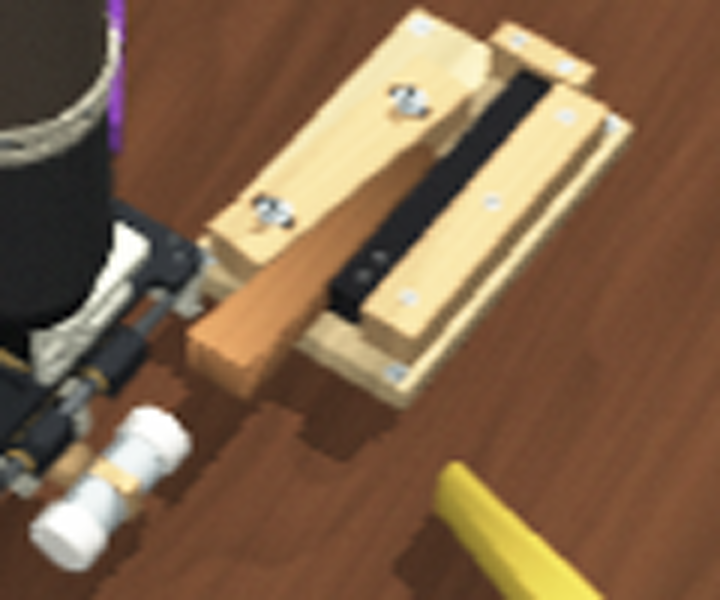

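```bash
python3 - <<'E'
from h import *
c=cam('wrist')
for z in (.018,.052):
  for s in (-.019,.019): print(z,s,pj(c,[*(B0+s*XD)[:2],z]))
im=cv2.imread('pics/wrist4.png');cv2.imwrite('pics/w4.png',cv2.resize(im[100:300,0:250],None,fx=3,fy=3))
E
```

```text
0.018 -0.019 [ 87.78024426 222.84500429]
0.018 0.019 [ 74.43104804 146.30526135]
0.052 -0.019 [ 44.2438445  250.48629983]
0.052 0.019 [ 23.73904275 157.39918793]
```

View pics/w4.png

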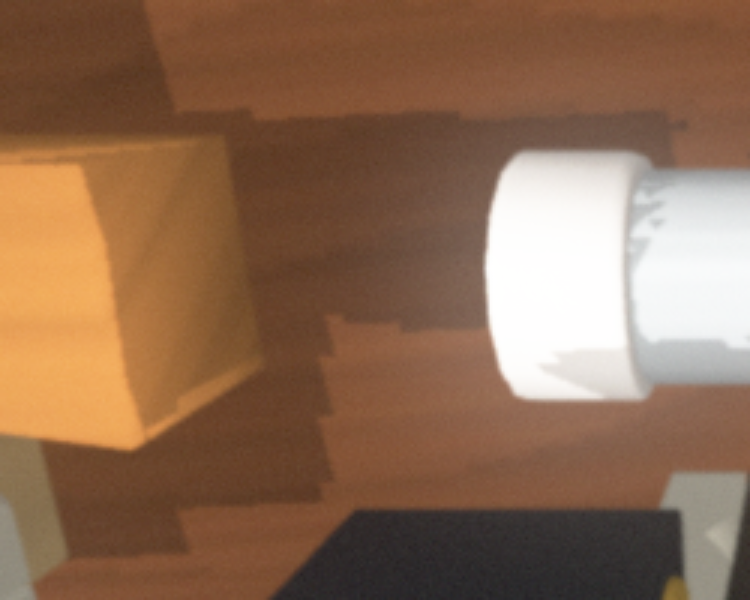

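The wedge's butt corners show at (45,250), (27,153), (75,146) and (88,220). That agrees with the prediction, so contact is about 51 mm away. First tap:

```bash
python3 -m crank '[[[1,-20,1,-1,0],[1,-38,1,-1,0],[1,-43,1,-1,0],[1,-48,1,-1,0],[1,-53,1,-1,0],[1,-58,1,-1,0]]]'; python3 - <<'E'
from h import *
o=ctrl.get_obs();print(o['tool_pos'],o['force'],o['moment'],rel(tcp_for(0),-96.15))
E
```

```text
clock: 8.57
tool_pos: [0.5249, -0.0251, 0.0226]
orientation: [-90.0, -0.0, -96.1]
force: [-0.4, -0.8, -2.3]
opening: 0.0218
[ 0.52490806 -0.02514158  0.0225814 ] [-0.35486636 -0.767757   -2.29059669] [-0.26849888  0.02419194 -0.03285078] (array([7.5, 0.1, 0.1]), np.float64(0.0012))
```

Contact is light, about 1.5 N. I'll draw clear by 20 mm, then tap again about 12 mm further.

```bash
python3 -m crank '[[[1,10,0,0,0],[1,20,0,0,0],[1,20,0,0,0],[1,8,0,0,0],[1,3,0,0,0],[1,-2,0,0,0],[1,-7,0,0,0],[1,-12,0,0,0]]]'; python3 - <<'E'
from h import *
o=ctrl.get_obs();print(o['tool_pos'],o['force'],o['moment'],rel(tcp_for(0),-96.15))
E
```

```text
clock: 9.57
tool_pos: [0.5262, -0.0129, 0.0226]
orientation: [-90.0, -0.0, -96.1]
force: [0.5, -0.2, -2.8]
opening: 0.0218
[ 0.52619757 -0.01289322  0.02256146] [ 0.54898108 -0.18979072 -2.82209837] [-0.31264658  0.0101573  -0.03925427] (array([19.8,  0.1,  0.1]), np.float64(0.0017))
```

```bash
cat > st.py <<'E'
from h import *
o=ctrl.get_obs();print(o['tool_pos'].round(4),o['force'].round(1),o['moment'].round(2),'past',-rel(tcp_for(0),-96.15)[0][0]*-1)
E
python3 -m crank '[[[1,10,0,0,0],[1,20,0,0,0],[1,20,0,0,0],[1,10,0,0,0],[1,5,0,0,0],[1,0,0,0,0],[1,-4,0,0,0]]]'; python3 st.py; python3 -m crank '[[[1,-4,0,0,0]]]'; python3 st.py
```

```text
clock: 10.45
tool_pos: [0.5267, -0.0088, 0.0226]
orientation: [-90.0, -0.0, -96.0]
force: [0.2, -1.2, -2.1]
opening: 0.0214
[ 0.5267 -0.0088  0.0226] [ 0.2 -1.2 -2.1] [-0.28 -0.01 -0.05] past 24.0
clock: 10.58
tool_pos: [0.527, -0.005, 0.0226]
orientation: [-90.0, -0.0, -96.1]
force: [0.7, -0.7, -2.3]
opening: 0.0218
[ 0.527  -0.005   0.0226] [ 0.7 -0.7 -2.3] [-0.32  0.    0.01] past 27.8
```

```bash
python3 -m crank '[[[1,10,0,0,0],[1,20,0,0,0],[1,20,0,0,0],[1,10,0,0,0],[1,5,0,0,0],[1,0,0,0,0],[1,-3,0,0,0]]]'; python3 st.py; python3 -m crank '[[[1,-3,0,0,0]]]'; python3 st.py;  python3 -m crank '[[[1,-3,0,0,0]]]'; python3 st.py
```

```text
clock: 11.45
tool_pos: [0.5274, -0.0018, 0.0226]
orientation: [-90.0, -0.0, -96.0]
force: [0.5, -1.2, -2.0]
opening: 0.0216
[ 0.5274 -0.0018  0.0226] [ 0.5 -1.2 -2. ] [-0.42 -0.18 -0.11] past 31.0
clock: 11.58
tool_pos: [0.5277, 0.0009, 0.0226]
orientation: [-90.0, -0.0, -96.1]
force: [0.8, -0.2, -3.1]
opening: 0.0218
[0.5277 0.0009 0.0226] [ 0.8 -0.2 -3.1] [-0.36 -0.09 -0.02] past 33.7
clock: 11.7
tool_pos: [0.528, 0.0037, 0.0226]
orientation: [-90.0, -0.0, -96.1]
force: [0.3, -1.4, -2.7]
opening: 0.0216
[0.528  0.0037 0.0226] [ 0.3 -1.4 -2.7] [-0.68 -0.27 -0.14] past 36.6
```

```bash
python3 -m crank '[[[1,10,0,0,0],[1,20,0,0,0],[1,20,0,0,0],[1,10,0,0,0],[1,5,0,0,0],[1,0,0,0,0],[1,-2,0,0,0]]]'; python3 st.py; python3 -m crank '[[[1,-2,0,0,0]]]'; python3 st.py;  python3 - <<'E'
from h import *
for k in ('wrist','top'):
    im=ctrl.snapshot(k);cv2.imwrite(f'pics/{k}5.png',cv2.cvtColor(im,cv2.COLOR_RGB2BGR))
im=cv2.imread('pics/top5.png');cv2.imwrite('pics/t5.png',cv2.resize(im[170:260,180:310],None,fx=6,fy=6,interpolation=cv2.INTER_CUBIC))
E
```

```text
clock: 12.58
tool_pos: [0.5277, 0.005, 0.0225]
orientation: [-90.1, -0.1, -96.1]
force: [1.0, -13.4, -1.0]
opening: 0.0218
[0.5277 0.005  0.0225] [  1.  -13.4  -1. ] [-5.12 -0.65 -0.59] past 37.7
clock: 12.7
tool_pos: [0.5269, 0.0056, 0.0224]
orientation: [-90.2, -0.2, -96.1]
force: [-0.3, -18.3, 1.4]
opening: 0.0217
[0.5269 0.0056 0.0224] [ -0.3 -18.3   1.4] [-6.73  0.04 -0.71] past 38.3
```

View pics/t5.png

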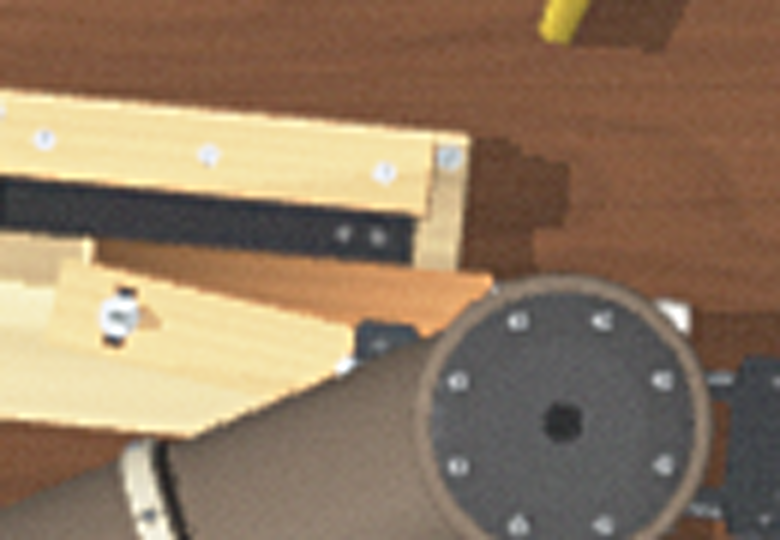

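View pics/wrist5.png

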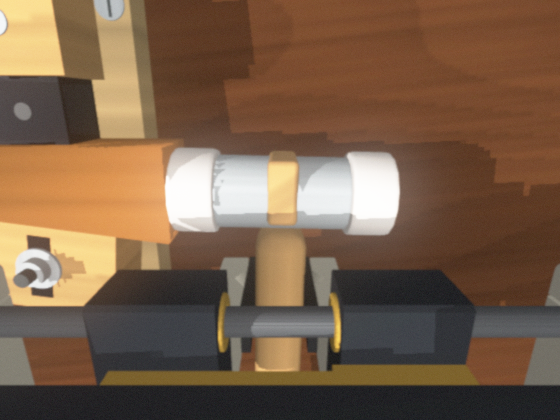

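The wedge has bound: 18 N at the wrist at 38 mm past the first contact. The wrist view shows the white face squarely on the butt near (180,190). I'll draw clear and repeat the tap at about 4 to 5 cm/s.

```bash
python3 -m crank '[[[1,10,0,0,0],[1,20,0,0,0],[1,20,0,0,0],[1,20,0,0,0],[1,15,0,0,0],[1,10,0,0,0],[1,5,0,0,0],[1,0,0,0,0]]]'; python3 st.py; python3 -m crank '[[[1,0,0,0,0]]]'; python3 st.py
```

```text
clock: 13.8
tool_pos: [0.5266, 0.0061, 0.0223]
orientation: [-90.2, -0.2, -96.1]
force: [-2.0, -21.6, 1.7]
opening: 0.0218
[0.5266 0.0061 0.0223] [ -2.  -21.6   1.7] [-7.8   0.67 -0.68] past 38.8
clock: 13.92
tool_pos: [0.5269, 0.0058, 0.0224]
orientation: [-90.2, -0.2, -96.1]
force: [0.2, -13.8, 0.5]
opening: 0.0219
[0.5269 0.0058 0.0224] [  0.2 -13.8   0.5] [-4.8   0.01 -0.48] past 38.4
```

```bash
python3 -m crank '[[[1,10,0,0,0],[1,20,0,0,0],[1,20,0,0,0],[1,20,0,0,0],[1,14,0,0,0],[1,9,0,0,0],[1,4,0,0,0],[1,-1,0,0,0]]]'; python3 st.py; python3 -m crank '[[[1,0,0,0,0]]]'; python3 st.py
```

```text
clock: 14.92
tool_pos: [0.5263, 0.0066, 0.0222]
orientation: [-90.3, -0.2, -96.1]
force: [-2.8, -23.0, 1.5]
opening: 0.0224
[0.5263 0.0066 0.0222] [ -2.8 -23.    1.5] [-8.4   0.89 -0.72] past 39.3
clock: 15.05
tool_pos: [0.5264, 0.0062, 0.0223]
orientation: [-90.2, -0.2, -96.1]
force: [-0.1, -15.8, 1.2]
opening: 0.0223
[0.5264 0.0062 0.0223] [ -0.1 -15.8   1.2] [-5.75  0.16 -0.55] past 38.9
```

```bash
python3 -m crank '[[[1,10,0,0,0],[1,20,0,0,0],[1,20,0,0,0],[1,20,0,0,0],[1,14,0,0,0],[1,9,0,0,0],[1,4,0,0,0],[1,-1,0,0,0]]]'; python3 st.py; python3 -m crank '[[[1,10,0,0,0],[1,20,0,0,0],[1,40,0,0,0],[1,50,0,0,0],[1,50,0,0,0]]]';python3 - <<'E'
from h import *
o=ctrl.get_obs();print(o['tool_pos'],o['orientation'],o['force'],o['moment'])
c=cam('wrist',o)
for k in ('wrist','scene'):
    im=ctrl.snapshot(k);cv2.imwrite(f'pics/{k}6.png',cv2.cvtColor(im,cv2.COLOR_RGB2BGR))
im=cv2.imread('pics/scene6.png');cv2.imwrite('pics/s6.png',cv2.resize(im[150:250,230:350],None,fx=6,fy=6,interpolation=cv2.INTER_CUBIC))
b=B0+.0385*YD
for z in (.018,.052):
  for s in (-.019,.019): print(z,s,pj(c,[*(b+s*XD)[:2],z]))
E
```

```text
clock: 16.05
tool_pos: [0.5258, 0.0071, 0.0221]
orientation: [-90.3, -0.3, -96.1]
force: [-4.9, -25.0, 2.0]
opening: 0.0225
[0.5258 0.0071 0.0221] [ -4.9 -25.    2. ] [-8.87  1.32 -0.75] past 39.7
clock: 16.68
tool_pos: [0.5232, -0.0411, 0.0225]
orientation: [-90.0, 0.0, -96.2]
force: [-0.2, -0.7, -2.9]
opening: 0.0218
[ 0.52317317 -0.04107438  0.02252849] [-9.00054343e+01  2.35304394e-03 -9.61581445e+01] [-0.18228023 -0.65210489 -2.86225609] [0.02723398 0.00164292 0.01345347]
0.018 -0.019 [ 91.7842551  221.04614395]
0.018 0.019 [ 78.29923872 143.2361129 ]
0.052 -0.019 [ 48.48301327 248.8851606 ]
0.052 0.019 [ 27.67188265 153.92945621]
```

View pics/wrist6.png

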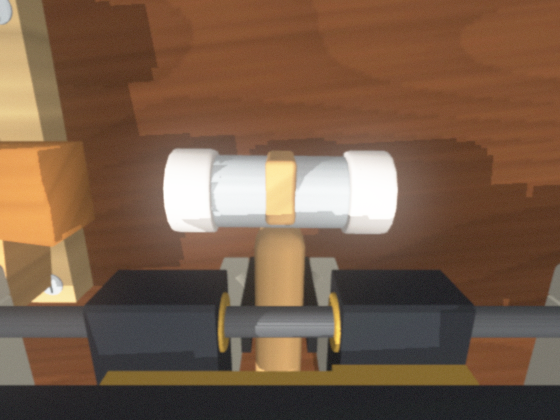

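View pics/s6.png

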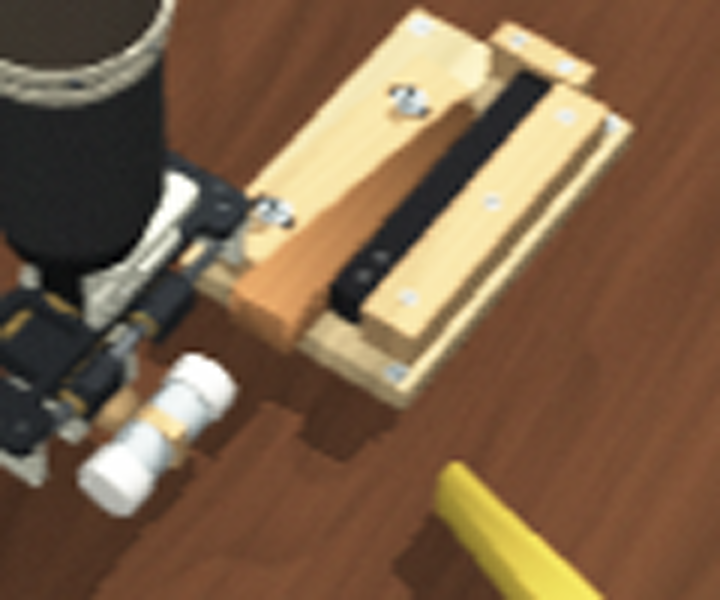

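The wedge is seated: successive 20–25 N taps moved it only about 0.4 mm each, part of that the hammer yielding in the grip. The scene view shows the boom between fence and wedge, with the hammer clear. I'll lay the hammer down on the free bench at y ≈ -0.12.

```bash
python3 -m crank '[[[1,40,0,0,0],[1,70,0,0,0],[1,80,0,0,0],[1,80,6,0,0],[1,80,11,0,0],[1,80,14,0,0],[1,80,15.5,0,0],[1,80,16.5,0,0],[1,80,16.5,0,0]]]'; python3 -c "
from h import *
o=ctrl.get_obs();print(o['tool_pos'],o['force'],o['moment'])"
```

```text
clock: 17.9
tool_pos: [0.515, -0.1195, 0.0061]
orientation: [-90.0, -0.0, -96.1]
force: [0.1, 0.2, -3.2]
opening: 0.0216
[ 0.51496963 -0.11953384  0.00608846] [ 0.10572685  0.18398622 -3.21092366] [-0.07785663 -0.04260412  0.02194095]
```

```bash
python3 -m crank '[[[1,0,0.5,0,0],[1,0,0.8,0,0],[1,0,0.8,0,0]]]'; python3 -c "
from h import *
o=ctrl.get_obs();print(o['tool_pos'],o['force'],o['moment'])"
```

```text
clock: 18.27
tool_pos: [0.515, -0.1197, 0.0055]
orientation: [-90.0, 0.0, -96.1]
force: [-1.1, 1.0, -0.6]
opening: 0.0217
[ 0.51498997 -0.11965521  0.00545194] [-1.09695774  0.97005513 -0.5545473 ] [0.07299373 0.21689296 0.01332019]
```

The bench now carries the hammer's weight: the z force went from -3.2 to -0.6 N. Opening the fingers and going up.

```bash
python3 -m crank '[[[0.4,0,0,0,0],[0.2,0,0,0,0],[0,0,0,0,0],[0,0,0,0,0],[0,0,0,0,0],[0,0,0,0,0],[0,0,0,0,0]]]'; python3 -m crank '[[[0,0,-10,0,0],[0,0,-30,0,0],[0,0,-70,0,0],[0,0,-120,0,0],[0,0,-160,0,0],[0,0,-160,0,0]]]'; python3 - <<'E'
from h import *
o=ctrl.get_obs()
for k in ('wrist','scene','top'):
    im=ctrl.snapshot(k);cv2.imwrite(f'pics/{k}7.png',cv2.cvtColor(im,cv2.COLOR_RGB2BGR))
E
```

```text
clock: 19.15
tool_pos: [0.5149, -0.1197, 0.0053]
orientation: [-90.0, -0.0, -96.1]
force: [-0.2, -0.1, -0.1]
opening: 0.0435
clock: 19.9
tool_pos: [0.5171, -0.1196, 0.1696]
orientation: [-89.6, 0.1, -96.0]
force: [-0.3, 0.8, 0.1]
opening: 0.044
```

View pics/wrist7.png

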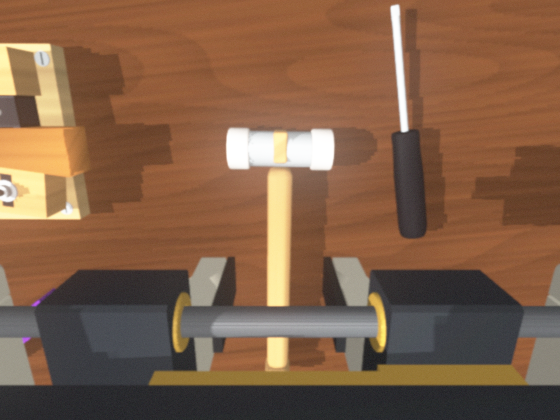

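View pics/scene7.png

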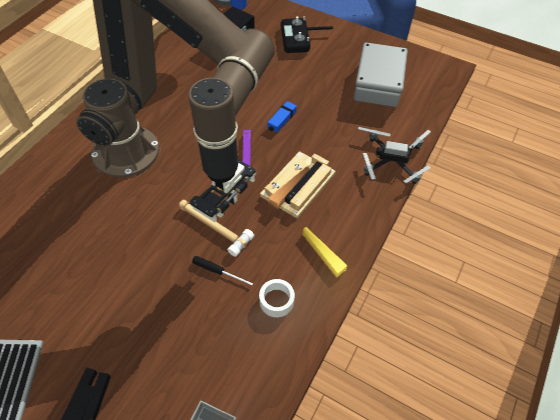

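The hammer lies flat, its head at (280,149) and handle straight, clear of both the vice and the screwdriver. All the bystanders are in place, so I'm handing in.

```bash
python3 -m crank '[[[0,0,0,0,0],[0,0,0,0,0]]]'; python3 -c "
from plant import ctrl
print(ctrl.close_job())"
```

```text
clock: 20.3
tool_pos: [0.5145, -0.1197, 0.1644]
orientation: [-90.1, -0.0, -96.1]
force: [0.2, 0.4, 0.2]
opening: 0.0437
the job is handed in; nothing more can be done
None
```

I drove the wedge in with eight light hammer taps, drawing clear each time, until it bound about 38 mm beyond where it started. I then laid the hammer on open bench and handed the job in at about 20 s of the 51 s; the hand-in gave no verdict.

- **Wedge:** the last three taps, at about 4 cm/s, read 21.6, 23.0 and 25.0 N at the wrist, the last right at the top of the 15–25 N range. The stroke end crept about 0.4–0.5 mm per tap. Part of that was the hammer twisting slightly in the grip, so the wedge moved less than that.
- **Forces:** I could only read the wrist force at the end of each move, so brief peaks in between went unseen. The squeeze on the boom can't be measured directly. I judged it tight from the taps alone.
- **Last pictures:** the hammer lies flat between the vice and the screwdriver, touching neither. The wedge is seated against the boom. The boom and the bystanders look unmoved, but I judged that by eye and did not measure it.

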